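Start a timed drying run on the lab balance

ROBOT

A 6-joint arm with a two-finger parallel gripper is mounted at the origin on the work surface. World frame = base frame: x ahead of the robot, y to its left, z up, the work surface at z = 0. Lengths are in m, angles in degrees, forces in N, time in s.
With the tool pointing down it reaches from about 0.4 to 0.825 m from the base axis. Payload 7 kg.
Tool frame: the origin (TCP) lies at the centre of the arm's flange, where the gripper is bolted on; the fingertips stand 178 mm ahead of it and the grasp point (between the pads) lies 159 mm ahead of it; z points along the fingers, y is the line along which they close (so a half turn about z gives the same grasp; the last joint's range is limited). The gripper opens to 88 mm and grips with 3 to 60 N. Pads are 19 mm wide; open, the fingers measure 130 mm over their backs; the gripper's body (78 mm by 193 mm) begins 47 mm behind the grasp point.
Start: joints at [83.199, 20.546, 0.682, 0, -70.136, -16.507], TCP at [0.267, 0.62, 0.405] pointing down, gripper open.
Joint ranges: [-176.03, 176.03], [-82.01, 121.73], [-58.28, 71.71], [-173.87, 95.51], [-174.79, -0.11], [-173.66, 173.66]. Speed limits (degrees/s): [136.94, 136.94, 172.46, 180, 180, 180].

INTERFACE

Orientations are given as [roll, pitch, yaw] about the fixed x, y, z axes, in that order (R = Rz(yaw) Ry(pitch) Rx(roll)).
In Python, from plant import telemetry, snapshot, workorder, nets gives the robot as it stands.
- The arm moves only by the shell command python3 -m creep 'ROWS'. ROWS is JSON, a list that holds one entry, the list of rows, each a list of 5 numbers: the shift along the tool's x, y, z normalised to -1 to 1, where 1 is 0.2 m, then the turn about the tool's z normalised to -1 to 1, where 1 is pi/2 rad, then the opening, from 0 (shut) to 1 (fully open). In form: [[[x, y, z, spin, hand], ...]]. A call has 1 to 8 rows; each row shifts and turns the commanded pose from where the row before left it, along the tool's axes as they then stand; what a row does not reach is not made up. A row lasts 1/12 s, in which the tool goes at most 41.7 mm and 7.16 degrees, less where a joint would pass 70% of its speed; a pose out of reach is approached as far as the arm can. A call with a number of a shift or a turn outside -1 to 1 is refused whole. A call with a gripper value outside its range is refused whole. The fingers move at their own pace and stop on an object; the grip force is fixed at half the most. Time passes only in rows, so rows that do not move let the fingers close. It gives the time, the measured TCP pose, the force, the opening and the grip force at its end, in the units of the state.
- telemetry.get_obs(): the state, without advancing time (a new reading comes with each control period).
- snapshot(name): name is "side" or "top"; returns a dict with "frame" (384x512x3 uint8, red, green, blue), "fx", "fy", "cx", "cy" (pixels), "rvec" (rotation vector, rad) and "tvec" (3), from world to camera coordinates, as OpenCV has them. Camera axes: x right, y down, z forward; pixel columns grow to the right and rows downward; lengths in m; the calibration is good to about 2 mm. A picture is of the moment at which its call begins. There is no depth.
- workorder.close_job(): hands the job in; it is judged then, once.
Trained networks look in a picture, given as the dict that the camera call returned (one of the last four; its "shot" number tells which), for a name from the list of things; names that differ only in an ending like _2 or _b are one class to them, and where a whole thing is asked for, a point or a joint stands for the part that bears it (a point fixed in the world has none). Each returns a list of dicts, best first, with "confidence" (0 to 1); they miss things now and then, are a little off and sometimes report something else, mostly with a low value. They report only what shows in the picture. A call takes as long as a camera call.
- nets.find_in(picture, query): "uv" ([column, row] in pixels, amid what is visible of it).
- nets.masks_of(picture, query): "region" (384x512 bool, what is visible of it) and "uv" ([column, row] in pixels, amid what is visible of it).
- nets.landmark_of(picture, query): "uv" ([column, row] in pixels: a listed point, or the origin of a listed thing).
The state is a dict: "clock": time; "joint_pos": joint angles; "qvel": joint speeds; "tau": joint torques, N m; "tool_pos": TCP position; "orientation": TCP orientation; "force": force on the tool from outside, world axes, zero at the start; "moment": the same for the moment, N m; "opening": finger opening in m; "gripper_force": force on a finger pad.
Only numpy, scipy, OpenCV 4.12 (cv2) and the standard library are available. Lean on these libraries where they do the work, as an engineer would, in place of code of your own. Each camera call takes 0.05 s, during which the arm holds its last target. There are 200 camera calls.

TASK

Start the drying run: push in the round power button of the balance until it stays in, then tap the long zero key at the other end of the same key row fully down, and then push down the raised end of the rocker switch on the bench timer so that it tips fully over. Press each lightly with the fingertips; do not touch the pan or the sample on it, press no other key, and leave everything else standing where it is.

Things in the scene. Friction and masses are not known exactly. Their poses are not given: they have to be found in the camera images.
- balance: Beige top-loading balance, fixed, 262 x 200 x 80 mm. Origin on the bench under the key row; x to its back (pan centre at x 148), y to its left seen from the robot; housing x -31..231 mm. Controls in a row on the front panel: power y +76, small keys y +30 and -15, zero y -69. Panel 50 mm up at the row, leaning 0.2 rad (11 deg) down to the front. More than 20 N on it is too hard.
- power_top (a point): Centre of the top face of the white round power button, 26 mm diameter, at the left end (+y) of the balance's key row; 12 mm proud of the panel, about 62 mm above the bench. Its z axis points out of the panel; the button is pushed along -z.
- power (a joint): Power button travel in m: 0 out (off) to 0.005 in (on). Pushes in against about 2.5 N and stays where it is left; on counts from 0.004. Like all the keys and the rocker it sits on an elastomer mount that gives another 1 mm per 4 N, 4 mm at most.
- zero_top (a point): Centre of the top face of the long grey zero key, 44 mm (along y) x 18 mm, at the right end (-y) of the key row; 10 mm proud of the panel, about 60 mm above the bench. z points out of the panel.
- zero (a joint): Zero key travel in m: 0 up to 0.004 down. Sprung: starts to move at 0.9 N, bottoms at 4.9 N and springs back. A tap counts from 0.0025 (about 3.4 N).
- mode (a joint): Travel of the small grey key, 22 x 15 mm, at y +30 mm in the balance's key row (0 up, 0.004 down, same spring as the zero key). Not to be pressed.
- print (a joint): Travel of the small grey key, 22 x 15 mm, at y -15 mm in the balance's key row (0 up, 0.004 down, same spring). Not to be pressed.
- pan: Round steel weighing pan of the balance, 140 mm diameter; origin at the centre of its underside, top 80 mm above the bench. Not to be touched.
- sample: Terracotta disc, 50 mm diameter, in a shallow aluminium dish of 68 mm diameter, 21 mm high together, loose on the pan. Origin at the centre of its underside. Not to be touched or moved.
- timer: Dark desk timer, fixed, 118 x 150 x 60 mm. Origin on the bench under its control row; x to its back, y to its left seen from the robot; box x -29..90 mm. Pale panel with rocker (pivot y -25) and small round reset key (y +46), 48 mm up at the row, leaning 0.2 rad (11 deg) down to the front, display behind. More than 20 N on it is too hard.
- rocker_start (a point): Top of the raised half of the timer's grey rocker switch, 17 mm from its pivot, about 63 mm above the bench; moves with the rocker. Rocker 44 mm long along the timer's y, 24 mm wide; its right (-y) half stands up at the start, its end 6 mm higher than the left half, which lies parallel to the panel, 11 mm proud.
- rocker (a joint): Rocker angle in rad: 0 with the right end up (stopped) to 0.28 with the right end down and the left end up (running). Needs about 2 N at the end and stays where it is left; counts as tipped from 0.24.
- reset (a joint): Travel of the timer's small round reset key, 18 mm diameter, 10 mm proud (0 up, 0.004 down, same spring as the zero key). Not to be pressed.
- weight: Steel 100 g check weight with a knob, 25 mm diameter, 52 mm high, standing between the instruments; leave alone. Origin at the centre of its underside.
- vial: Small amber jar with white cap, 25 mm diameter, 52 mm high, standing between or in front of the instruments; leave alone. Origin at the centre of its underside.
- tweezers: Steel tweezers lying flat, 125 mm long, 10 mm high; leave alone. Origin under the middle.
- beaker: Empty glass beaker, 68 mm diameter, 95 mm high, beside the instruments; leave alone. Origin at the centre of its underside.
- bottle: White plastic bottle, 64 mm diameter, 160 mm high, beside the instruments; leave alone. Origin at the centre of its underside.
- driver: Screwdriver, about 200 mm long, lying on the bench in front of the instruments; leave alone. Origin at its underside.
- cooler: Finned heat sink with copper heat pipes and a white module on top, 90 x 74 x 78 mm, on a pale blue foam lid at the right edge of the bench; leave alone. Origin at the centre of its underside.

How it is judged:
By the outcome, as a careful person would: the job done as asked, in the order asked, and still so for the second after the job is handed in, with the robot touching nothing.
It also fails if it takes over 50 s, if anything falls off the work surface, if the arm or the gripper's body presses on something with over 40 N, if the wrist force passes 120 N, or if a joint passes its speed limit or range.

## Working session

There is one attempt and no reset: what is moved stays moved. The work goes in short steps, Python scripts to look and compute and a shell command to move; the robot and the scene stay as the last step left them, time stands still between calls to the robot, and variables do not carry over. Pictures are saved under pics/ and viewed, at most 10 in all, crops included, and the job is handed in when it is done.

```bash
mkdir -p pics
cat > h.py <<'E'
import numpy as np, cv2
from plant import telemetry, snapshot, workorder, nets
def shot(n,save=None):
    p=snapshot(n)
    if save: cv2.imwrite('pics/'+save,cv2.cvtColor(p['frame'],cv2.COLOR_RGB2BGR))
    return p
def K(p): return np.array([[p['fx'],0,p['cx']],[0,p['fy'],p['cy']],[0,0,1.]])
def ray(p,uv):
    R=cv2.Rodrigues(np.array(p['rvec'],float))[0]; t=np.array(p['tvec'],float)
    d=R.T@np.linalg.inv(K(p))@np.array([uv[0],uv[1],1.]); return -R.T@t,d
def atz(p,uv,z):
    c,d=ray(p,uv); return c+d*(z-c[2])/d[2]
def tri(ps,uvs):
    A=np.zeros((3,3));b=np.zeros(3)
    for p,u in zip(ps,uvs):
        c,d=ray(p,u); d=d/np.linalg.norm(d); M=np.eye(3)-np.outer(d,d); A+=M;b+=M@c
    return np.linalg.solve(A,b)
def proj(p,X): return cv2.projectPoints(np.array(X,float).reshape(-1,1,3),np.array(p['rvec'],float),np.array(p['tvec'],float),K(p),None)[0].reshape(-1,2)
E
python3 - <<'E'
from h import *
np.set_printoptions(precision=4,suppress=True)
t=shot('top','t0.png'); s=shot('side','s0.png')
print(ray(t,(256,192)),ray(s,(256,192)),t['fx'],s['fx'])
hs=dict(power_top=.062,zero_top=.060,rocker_start=.063,balance=0,timer=0,pan=.078,mode=.06,print=.06,reset=.058,sample=.08,weight=0,vial=0,beaker=0,bottle=0)
for q,z in hs.items():
    L={}
    for n,p in(('t',t),('s',s)):
        r=nets.landmark_of(p,q) 
        if r: L[n]=(p,r[0]); print(q,n,np.round(r[0]['uv'],1),round(r[0]['confidence'],2),atz(p,r[0]['uv'],z))
    if len(L)==2: print('   tri',tri([L[k][0] for k in 'ts'],[L[k][1]['uv'] for k in 'ts']))
print(telemetry.get_obs())
E
```

```text
(array([ 0.2851, -0.0792,  1.1788]), array([ 0.1953,  0.0151, -0.9808])) (array([0.2211, 0.6925, 0.9854]), array([ 0.2568, -0.6334, -0.7302])) 369.72936751169607 420.78065960743817
power_top t [148.1 198.3] 0.51 [0.4953 0.2698 0.062 ]
power_top s [217.1 305.4] 0.59 [0.4893 0.2726 0.062 ]
   tri [0.4934 0.2707 0.0576]
zero_top t [193.7 198.3] 0.54 [0.4925 0.1301 0.06  ]
zero_top s [241.1 261.1] 0.58 [0.4879 0.1334 0.06  ]
   tri [0.4913 0.1306 0.0553]
rocker_start t [311.5 199.6] 0.69 [ 0.4798 -0.2315  0.063 ]
rocker_start s [288.2 171.2] 0.43 [ 0.4864 -0.2301  0.063 ]
   tri [ 0.4833 -0.2313  0.0617]
balance t [177.2 201.9] 0.86 [0.493  0.1945 0.    ]
balance s [233.9 296.1] 0.71 [0.4786 0.2037 0.    ]
   tri [ 0.489   0.1968 -0.0142]
timer t [298.6 203.5] 0.68 [ 0.4789 -0.1978  0.    ]
timer s [175.4 257.9] 0.64 [0.6787 0.1579 0.    ]
   tri [ 0.6914 -0.1341 -0.365 ]
pan t [175.2 150.3] 0.7 [0.6423 0.1866 0.078 ]
pan s [175.9 257.7] 0.75 [0.6416 0.1992 0.078 ]
   tri [0.6482 0.1906 0.0621]Traceback (most recent call last):
  File "<stdin>", line 9, in <module>
ValueError: it knows: balance, beaker, bottle, cooler, driver, pan, power_top, rocker_start, sample, timer, tweezers, vial, weight, zero_top
```

View pics/t0.png

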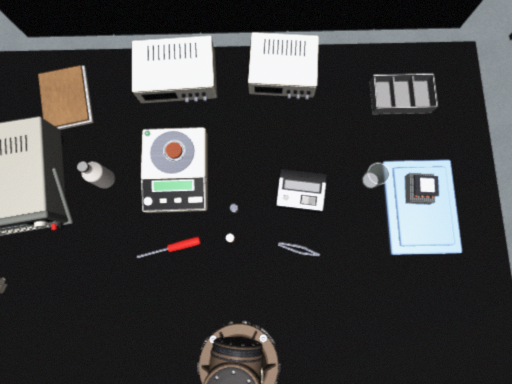

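View pics/s0.png

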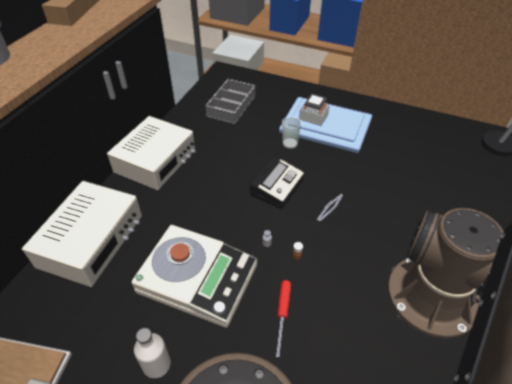

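The top view shows the balance with power at (148,201), zero at (194,200) and the timer rocker at about (308,200). Both instruments are nearly unrotated. Next I'll fit their poses.

```bash
cat > fit.py <<'E'
from h import *
from scipy.optimize import least_squares
np.set_printoptions(precision=4,suppress=True)
t=shot('top'); s=shot('side')
def W(q,P):
    c,sn=np.cos(q[2]),np.sin(q[2]); P=np.array(P,float)
    return np.c_[q[0]+c*P[:,0]-sn*P[:,1],q[1]+sn*P[:,0]+c*P[:,1],P[:,2]]
B={'power_top':(-.0024,.076,.0618),'zero_top':(-.002,-.069,.0598),'sample':(.148,0,.080),'pan':(.148,0,.078),'balance':(0,0,0)}
T={'rocker_start':(-.002,-.042,.063),'timer':(0,0,0)}
def hull(p,name):
    r=nets.masks_of(p,name); m=r[0]['region'].astype(np.uint8)
    print(name,r[0]['confidence'],m.sum()); return m
res={}
for nm,M,q0,box in(('balance',B,(.493,.199,0),(-.031,.231,-.1,.1,.043,.075)),('timer',T,(.48,-.19,0),(-.029,.090,-.075,.075,.042,.06))):
    obs=[]
    for p in(t,s):
        for k in M:
            r=nets.landmark_of(p,k)
            if r and k not in('balance','timer'): obs.append((p,M[k],np.array(r[0]['uv']),k))
    masks=[(p,hull(p,nm)) for p in(t,s)]
    x0,x1,y0,y1,zf,zb=box
    C=[(x0,y0,0),(x0,y1,0),(x1,y0,0),(x1,y1,0),(x0,y0,zf),(x0,y1,zf),(x1,y0,zb),(x1,y1,zb),(x0+.07,y0,zb*.85),(x0+.07,y1,zb*.85)]
    # silhouette: distance of mask hull points to model hull
    hp=[(p,cv2.convexHull(max(cv2.findContours(m,0,2)[0],key=cv2.contourArea)).reshape(-1,2).astype(float)) for p,m in masks]
    def f(q,sil=True,lm=True):
        e=[]
        if lm:
            for p,P,u,k in obs: e+=list((proj(p,W(q,[P]))[0]-u))
        if sil:
            for p,h in hp:
                mh=cv2.convexHull(proj(p,W(q,C)).astype(np.float32))
                e+=[cv2.pointPolygonTest(mh,tuple(map(float,a)),True) for a in h]
        return np.array(e)
    for args in((True,True),(False,True),(True,False)):
        if nm=='timer' and not args[0]: continue
        r=least_squares(f,q0,args=args,loss='soft_l1',diff_step=1e-3,x_scale=[.01,.01,.02]); print(nm,args,r.x[:2],np.degrees(r.x[2]),'rms',np.sqrt(np.mean(r.fun**2)))
        if args==(True,True):
            res[nm]=r.x
            for o in obs: print('  ',o[3],proj(o[0],W(r.x,[o[1]]))[0]-o[2])
    print({k:W(res[nm],[v])[0] for k,v in M.items()})
ims=[]
for p,(a,b,c,d) in((t,(135,120,220,220)),(s,(125,220,265,325)),(t,(270,165,335,215)),(s,(240,150,315,210))):
    k=4 if c-a>75 and c-a<100 else (2.8 if c-a>100 else 4.5)
    im=cv2.resize(p['frame'][b:d,a:c,::-1],None,fx=k,fy=k,interpolation=cv2.INTER_CUBIC)
    pts=[('b',(-.0024,.076,.0618)),('b',(-.002,.030,.058)),('b',(-.002,-.015,.058)),('b',(-.002,-.069,.0598))]+[('b',(x,y,z)) for x,z in((-.031,.043),(.231,.075)) for y in(-.1,.1)]+[('t',(-.002,-.042,.063)),('t',(-.002,-.025,.059)),('t',(-.002,.046,.058))]+[('t',(x,y,z)) for x,z in((-.029,.042),(.09,.06)) for y in(-.075,.075)]
    for g,P in pts:
        u=(proj(p,W(res['balance' if g=='b' else 'timer'],[P]))[0]-(a,b)+.5)*k
        cv2.drawMarker(im,tuple(int(v) for v in u),(0,0,255),cv2.MARKER_CROSS,9,1)
    ims.append(cv2.copyMakeBorder(im,0,max(0,400-im.shape[0]),0,max(0,400-im.shape[1]),cv2.BORDER_CONSTANT)[:400,:400])
cv2.imwrite('pics/a.png',np.hstack(ims[:2])); cv2.imwrite('pics/b.png',np.hstack(ims[2:]))
for q in('bottle','weight','vial','beaker'):
    r=nets.landmark_of(t,q); 
    if r: print(q,atz(t,r[0]['uv'],0))
print(telemetry.get_obs()['clock'])
E
python3 fit.py
```

```text
balance 0.78 5228
balance 0.72 7084
balance (True, True) [0.4894 0.1987] -1.744148412149571 rms 1.815398901601988
   power_top [-0.8564  1.4558]
   zero_top [-0.8398  0.5098]
   sample [-2.7398  0.7674]
   pan [0.2147 2.2615]
   power_top [-3.1032 -0.8087]
   zero_top [ 0.8508 -0.9094]
   sample [-0.9749  4.785 ]
   pan [ 2.4257 -2.2723]
balance (False, True) [0.4915 0.1976] -1.7722287147131817 rms 1.9259430555669135
balance (True, False) [0.4897 0.1945] -0.04183930023367436 rms 1.7904020345809277
{'power_top': array([0.4893, 0.2747, 0.0618]), 'zero_top': array([0.4853, 0.1298, 0.0598]), 'sample': array([0.6374, 0.1942, 0.08  ]), 'pan': array([0.6374, 0.1942, 0.078 ]), 'balance': array([0.4894, 0.1987, 0.    ])}
timer 0.6 1848
timer 0.61 1630
timer (True, True) [ 0.4853 -0.2016] -2.5248430885026854 rms 1.474918113501863
   rocker_start [2.173  0.1827]
   rocker_start [ 0.7734 -2.0876]
timer (True, False) [ 0.4845 -0.2039] -0.0013536427433524013 rms 1.5246527524216298
{'rocker_start': array([ 0.4814, -0.2434,  0.063 ]), 'timer': array([ 0.4853, -0.2016,  0.    ])}
weight [0.5087 0.2935 0.    ]
vial [0.3662 0.0125 0.    ]
beaker [ 0.5421 -0.4343  0.    ]
1.9
```

View pics/a.png

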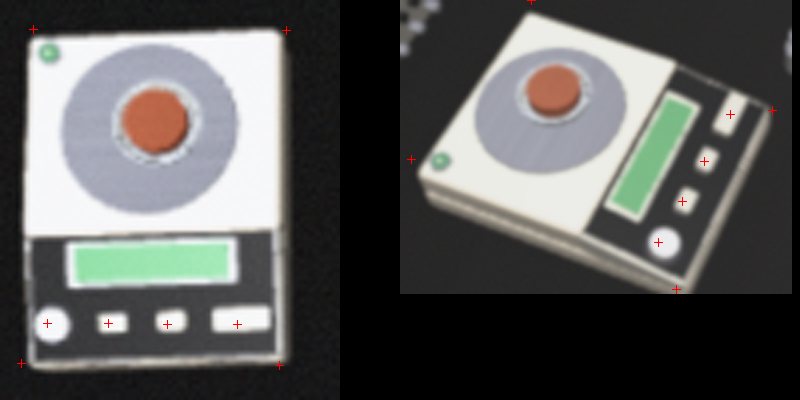

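View pics/b.png

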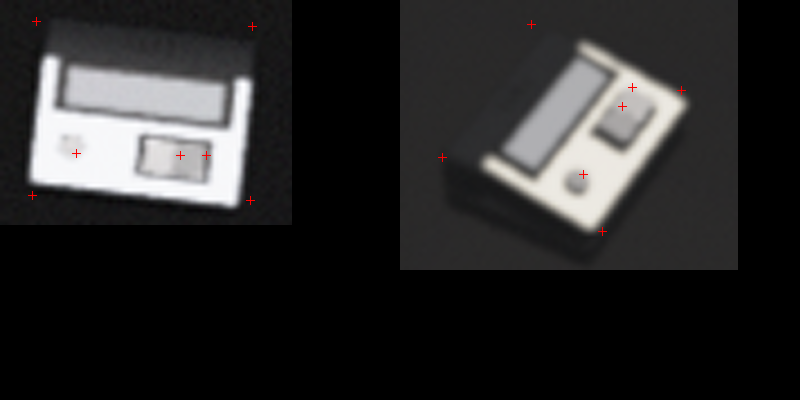

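The balance marks sit within about 2 px. The timer's yaw is clearly more than fitted, about -6°. I'll refit using blob centres read from the crops.

```bash
cat > fit2.py <<'E'
from h import *
from scipy.optimize import least_squares
np.set_printoptions(precision=4,suppress=True)
t=shot('top'); s=shot('side')
def W(q,P):
    c,sn=np.cos(q[2]),np.sin(q[2]); P=np.array(P,float)
    return np.c_[q[0]+c*P[:,0]-sn*P[:,1],q[1]+sn*P[:,0]+c*P[:,1],P[:,2]]
B=[(-.0024,.076,.0618),(-.002,.03,.0598),(-.002,-.015,.0598),(-.002,-.069,.0598),(.148,0,.080)]
T=[(-.002,-.025,.0605),(-.002,.046,.0578)]
O={'b':(B,[(147.5,200.5),(162.5,200.2),(177.2,199.8),(194.8,199.2),(171.9,151.5)],[(218.8,306.3),(226.3,291.3),(234.1,276.6),(242.4,260.2),(178.2,259.1)]),
'r':(T,[(308.6,199.8),(285.3,196.9)],[(289.7,175.1),(279.1,189.7)])}
for k,(P,ut,us) in O.items():
    for cams in((t,s),(t,),(s,)):
        f=lambda q:np.concatenate([(proj(p,W(q,P))-(ut if p is t else us)).ravel() for p in cams])
        r=least_squares(f,(.49,.19 if k=='b' else -.2,-.05),x_scale=[.01,.01,.02]); print(k,len(cams),r.x[:2],np.degrees(r.x[2]),'rms',np.sqrt(np.mean(r.fun**2)))
        if len(cams)==2: print(f(r.x).reshape(-1,2).round(1).tolist()); print(W(r.x,P), W(r.x,[(-.002,-.042,.063),(-.002,-.05,.063)]) if k=='r' else '')
o=telemetry.get_obs()
print(o['tool_pos'],o['orientation'],o['force'],o['opening'])
from scipy.spatial.transform import Rotation as Ro
print(Ro.from_euler('xyz',o['orientation'],degrees=True).as_matrix(),o['clock'])
E
python3 fit2.py
```

```text
b 2 [0.4889 0.1969] 0.6040343661393385 rms 0.6212852370585401
[[-0.5, 0.9], [-0.3, 0.7], [-0.4, 0.6], [-0.4, 0.7], [-0.7, 0.4], [-0.4, -0.2], [0.0, -0.6], [-0.4, -0.5], [-0.3, -0.6], [-0.6, -1.5]]
[[0.4857 0.2729 0.0618]
 [0.4865 0.2269 0.0598]
 [0.487  0.1819 0.0598]
 [0.4876 0.1279 0.0598]
 [0.6369 0.1985 0.08  ]] 
b 1 [0.4909 0.1957] 0.24860402828048445 rms 0.11621936675553755
b 1 [0.4872 0.1982] 0.8692051800181796 rms 0.33923988244031855
r 2 [ 0.4842 -0.1967] -8.261864742026564 rms 0.5706116297347943
[[-0.5, 0.4], [-0.3, 0.7], [-0.2, -0.8], [-0.5, -0.8]]
[[ 0.4786 -0.2212  0.0605]
 [ 0.4888 -0.1509  0.0578]] [[ 0.4762 -0.238   0.063 ]
 [ 0.475  -0.2459  0.063 ]]
r 1 [ 0.4857 -0.1981] -8.936625410353892 rms 0.09887640206189288
r 1 [ 0.4822 -0.1938] -7.625440467164681 rms 0.0703126513298895
[0.2671 0.6199 0.4046] [179.9968  -0.0001 -23.3062] [ 0.4123 -0.4245 -0.1847] 0.08759811592259693
[[ 0.9184 -0.3956 -0.    ]
 [-0.3956 -0.9184 -0.0001]
 [ 0.      0.0001 -1.    ]] 2.0
```

```bash
python3 -m creep '[[[0,0,0,-0.066,0],[0,0,0,-0.066,0],[0,0,0,-0.066,0],[0,0,0,-0.067,0],[0.1,0.15,0,0,0],[0.1,0.15,0,0,0],[0.1,0.15,0,0,0],[0.1,0.15,0,0,0]]]'
```

```text
clock: 2.67
tool_pos: [0.3487, 0.4994, 0.4046]
orientation: [-180.0, -0.0, 0.6]
force: [-0.4, -0.0, -0.6]
opening: 0.0398
gripper_force: 0.0
```

```bash
python3 -m creep '[[[0.1,0.16,0,0,0],[0.1,0.16,0,0,0],[0.1,0.16,0,0,0],[0.1,0.16,0,0,0],[0.1,0.16,0,0,0],[0.1,0.16,0,0,0],[0.09,0.157,0,0,0],[0,0,0,0,0]]]'; python3 -m creep '[[[0,0,0.15,0,0],[0,0,0.15,0,0],[0,0,0.15,0,0],[0,0,0.1,0,0],[0,0,0,0,0],[0,0,0,0,0]]]'
python3 - <<'E'
from h import *
shot('top','t1.png');shot('side','s1.png')
a=cv2.imread('pics/t1.png')[120:245,120:270];b=cv2.imread('pics/s1.png')[205:330,120:270]
cv2.imwrite('pics/c.png',cv2.resize(np.hstack([a,b]),None,fx=2.6,fy=2.6,interpolation=cv2.INTER_CUBIC))
E
```

```text
clock: 3.33
tool_pos: [0.4902, 0.2742, 0.4049]
orientation: [180.0, -0.0, 0.3]
force: [-0.2, 0.7, -0.3]
opening: 0.0007
gripper_force: 0.0
clock: 3.83
tool_pos: [0.4884, 0.2785, 0.2943]
orientation: [179.9, 0.1, 0.6]
force: [0.2, 0.2, 1.0]
opening: 0.0009
gripper_force: 0.0
```

View pics/c.png

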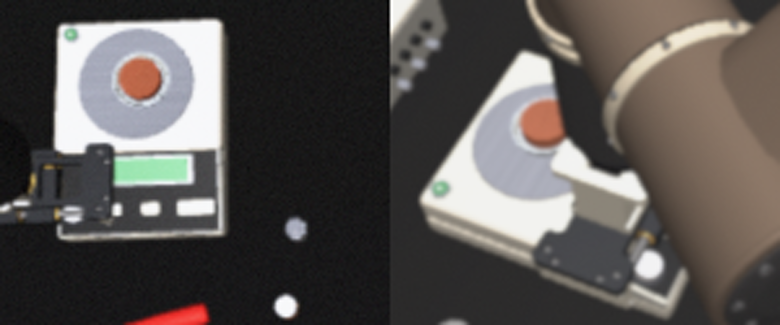

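The gripper is above the power button, with its body clear of the pan and the sample. Now I'll descend.

```bash
python3 -m creep '[[[0,0.01,0.06,0,0],[0,0.005,0.06,0,0],[0,0,0.06,0,0],[0,0,0.03,0,0],[0,0,0,0,0],[0,0,0,0,0],[0,0,0,0,0]]]'; python3 -c "
from h import *
o=telemetry.get_obs();print(o['tool_pos'],o['force'])
shot('top');o=telemetry.get_obs();print(o['tool_pos'],o['force'])
s=shot('side','s2.png');cv2.imwrite('pics/d.png',cv2.resize(cv2.imread('pics/s2.png')[230:330,150:270],None,fx=5,fy=5,interpolation=cv2.INTER_CUBIC))"
```

```text
clock: 4.52
tool_pos: [0.4887, 0.276, 0.2539]
orientation: [-179.9, -0.1, 0.6]
force: [0.3, -1.2, -0.4]
opening: 0.0006
gripper_force: 0.0
[0.4887423  0.27601572 0.25391461] [ 0.27259486 -1.17286912 -0.41453337]
[0.48869328 0.27595343 0.25385032] [ 0.44784835  0.38286778 -0.648591  ]
```

View pics/d.png

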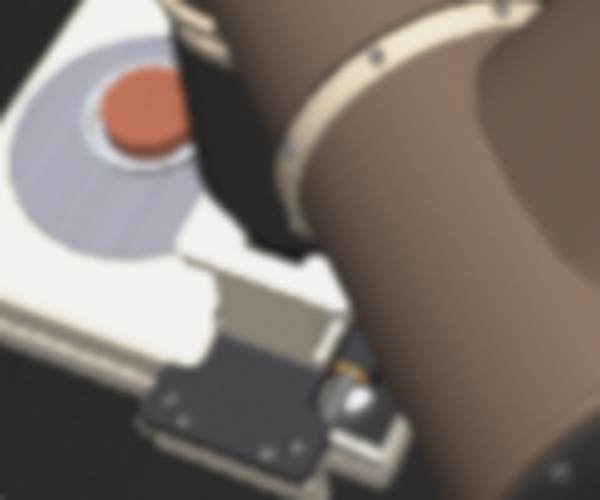

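The fingertips are over the button. I'll press in small steps.

```bash
python3 -m creep '[[[0,0,0.02,0,0],[0,0,0.02,0,0],[0,0,0.01,0,0],[0,0,0,0,0],[0,0,0,0,0]]]'; python3 -m creep '[[[0,0,0.01,0,0],[0,0,0,0,0],[0,0,0,0,0]]]';python3 -m creep '[[[0,0,0.01,0,0],[0,0,0,0,0],[0,0,0,0,0]]]';python3 -m creep '[[[0,0,0.005,0,0],[0,0,0,0,0],[0,0,0,0,0]]]'
```

```text
clock: 5.03
tool_pos: [0.4883, 0.2755, 0.2424]
orientation: [180.0, 0.0, 0.5]
force: [-0.1, -0.1, -0.4]
opening: 0.0006
gripper_force: 0.0
clock: 5.28
tool_pos: [0.4885, 0.2756, 0.2408]
orientation: [-180.0, -0.0, 0.5]
force: [0.8, 0.0, 0.8]
opening: 0.0002
gripper_force: 0.8
clock: 5.53
tool_pos: [0.4885, 0.2757, 0.2388]
orientation: [-180.0, -0.0, 0.5]
force: [0.5, -0.1, 2.1]
opening: 0.0005
gripper_force: 1.0
clock: 5.78
tool_pos: [0.4885, 0.2757, 0.2377]
orientation: [-180.0, -0.0, 0.5]
force: [1.6, -0.5, 2.4]
opening: 0.0005
gripper_force: 1.1
```

```bash
python3 -m creep '[[[0,0,0.005,0,0],[0,0,0,0,0],[0,0,0,0,0]]]'; python3 -m creep '[[[0,0,0.005,0,0],[0,0,0,0,0],[0,0,0,0,0]]]';python3 -m creep '[[[0,0,0.005,0,0],[0,0,0,0,0],[0,0,0,0,0]]]'
```

```text
clock: 6.03
tool_pos: [0.4884, 0.2757, 0.2367]
orientation: [-180.0, -0.0, 0.5]
force: [1.1, 0.3, 2.5]
opening: 0.0007
gripper_force: 1.1
clock: 6.28
tool_pos: [0.4885, 0.2757, 0.2359]
orientation: [-180.0, -0.0, 0.6]
force: [1.9, 0.1, 4.2]
opening: 0.0005
gripper_force: 2.0
clock: 6.53
tool_pos: [0.4886, 0.2757, 0.2351]
orientation: [-180.0, -0.0, 0.6]
force: [1.1, -0.7, 6.9]
opening: 0.0003
gripper_force: 3.2
```

The force rises only after the full travel, so the button is in. Next I'll retract and move to the zero key.

```bash
python3 -m creep '[[[0,0,-0.1,0,0],[0,0,-0.1,0,0],[0,0.15,0,0,0],[0,0.15,0,0,0],[0,0.15,0,0,0],[0,0.15,0,0,0],[0,0.14,0,0,0],[0,0,0,0,0]]]'; python3 -m creep '[[[0,0,0.05,0,0],[0,0,0.05,0,0],[0,0,0.05,0,0],[0,0,0,0,0],[0,0,0,0,0],[0,0,0,0,0]]]'
```

```text
clock: 7.2
tool_pos: [0.4881, 0.1236, 0.2737]
orientation: [179.9, 0.2, 0.4]
force: [0.0, -0.1, -0.6]
opening: 0.0004
gripper_force: 0.0
clock: 7.7
tool_pos: [0.4898, 0.1282, 0.2443]
orientation: [180.0, 0.0, 0.6]
force: [0.4, -0.1, 0.9]
opening: 0.0001
gripper_force: 0.0
```

```bash
python3 -m creep '[[[0,0,0.015,0,0],[0,0,0.01,0,0],[0,0,0,0,0],[0,0,0,0,0]]]'; python3 -m creep '[[[0,0,0.01,0,0],[0,0,0,0,0],[0,0,0,0,0]]]'; python3 -m creep '[[[0,0,0.005,0,0],[0,0,0,0,0],[0,0,0,0,0]]]'
```

```text
clock: 8.03
tool_pos: [0.4898, 0.1277, 0.2398]
orientation: [-180.0, -0.0, 0.5]
force: [0.7, 0.6, 0.1]
opening: 0.0
gripper_force: 0.1
clock: 8.28
tool_pos: [0.49, 0.1276, 0.2379]
orientation: [-180.0, -0.0, 0.5]
force: [0.5, -1.1, 1.3]
opening: 0.0002
gripper_force: 1.0
clock: 8.53
tool_pos: [0.4901, 0.1277, 0.2369]
orientation: [-180.0, -0.0, 0.6]
force: [1.3, -0.4, 2.9]
opening: 0.0004
gripper_force: 1.5
```

```bash
python3 -m creep '[[[0,0,0.01,0,0],[0,0,0,0,0],[0,0,0,0,0]]]'; python3 -m creep '[[[0,0,0.007,0,0],[0,0,0,0,0],[0,0,0,0,0]]]'
```

```text
clock: 8.78
tool_pos: [0.4903, 0.1277, 0.235]
orientation: [-180.0, -0.1, 0.6]
force: [2.1, -0.7, 5.0]
opening: 0.0005
gripper_force: 2.4
clock: 9.03
tool_pos: [0.4904, 0.1278, 0.2338]
orientation: [-180.0, -0.1, 0.6]
force: [2.6, -1.8, 6.7]
opening: 0.0005
gripper_force: 3.5
```

Zero is fully down at 6.7 N. Now to the timer rocker.

```bash
python3 -m creep '[[[0,0,-0.1,0,0],[0,0,-0.15,0,0],[0,0.18,0,0,0],[0,0.18,0,0,0],[0,0.18,0,0,0],[0,0.18,0,0,0],[0,0.18,0,0,0],[0,0.18,0,0,0]]]'; python3 -m creep '[[[-0.02,0.18,0,0,0],[-0.02,0.18,0,0,0],[-0.02,0.18,0,0,0],[-0.02,0.18,0,0,0],[0,0.07,0,0,0],[0,0,0,0.05,0],[0,0,0,0.049,0],[0,0,0,0,0]]]';  python3 -m creep '[[[0,0,0,0,0],[0,0,0,0,0]]]'
```

```text
clock: 9.7
tool_pos: [0.4905, -0.09, 0.2826]
orientation: [-180.0, 0.1, 0.5]
force: [1.5, 0.3, 0.4]
opening: 0.0001
gripper_force: 0.0
clock: 10.37
tool_pos: [0.4762, -0.2469, 0.2822]
orientation: [-180.0, 0.2, -8.7]
force: [0.8, 0.5, 0.5]
opening: 0.0004
gripper_force: 0.0
clock: 10.53
tool_pos: [0.477, -0.2462, 0.2828]
orientation: [-180.0, 0.1, -8.2]
force: [0.8, 0.3, 0.6]
opening: 0.0003
gripper_force: 0.0
```

```bash
python3 -m creep '[[[0,0,0.05,0,0],[0,0,0.05,0,0],[0,0,0.04,0,0],[0,0,0,0,0],[0,0,0,0,0]]]'; python3 -c "
from h import *
shot('top','t3.png');shot('side','s3.png')
a=cv2.imread('pics/t3.png')[150:230,255:345];b=cv2.imread('pics/s3.png')[140:220,235:325]
cv2.imwrite('pics/e.png',cv2.resize(np.hstack([a,b]),None,fx=4.4,fy=4.4,interpolation=cv2.INTER_CUBIC))"
```

```text
clock: 10.95
tool_pos: [0.477, -0.2464, 0.2542]
orientation: [180.0, 0.1, -8.3]
force: [0.5, -0.2, -0.4]
opening: 0.0003
gripper_force: 0.0
```

View pics/e.png

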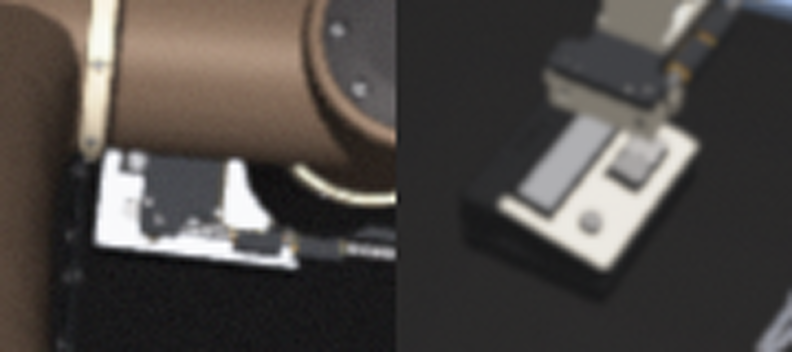

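The fingers are over the raised right half of the rocker, and reset is clear.

```bash
python3 -m creep '[[[0,0,0.02,0,0],[0,0,0.015,0,0],[0,0,0,0,0],[0,0,0,0,0]]]'; python3 -m creep '[[[0,0,0.01,0,0],[0,0,0,0,0],[0,0,0,0,0]]]'; python3 -m creep '[[[0,0,0.01,0,0],[0,0,0,0,0],[0,0,0,0,0]]]'; python3 -m creep '[[[0,0,0.01,0,0],[0,0,0,0,0],[0,0,0,0,0]]]'
```

```text
clock: 11.38
tool_pos: [0.4772, -0.2466, 0.2481]
orientation: [180.0, 0.0, -8.4]
force: [-0.8, -0.1, 0.6]
opening: 0.0004
gripper_force: 0.0
clock: 11.63
tool_pos: [0.4773, -0.2466, 0.2463]
orientation: [180.0, 0.0, -8.4]
force: [0.1, -0.2, -0.4]
opening: 0.0005
gripper_force: 0.0
clock: 11.88
tool_pos: [0.4774, -0.2466, 0.2444]
orientation: [180.0, -0.0, -8.4]
force: [0.6, -0.4, 0.6]
opening: 0.0005
gripper_force: 0.5
clock: 12.13
tool_pos: [0.4775, -0.2467, 0.2425]
orientation: [180.0, -0.0, -8.4]
force: [0.5, -1.4, 2.1]
opening: 0.0006
gripper_force: 1.0
```

```bash
python3 -m creep '[[[0,0,0.01,0,0],[0,0,0,0,0],[0,0,0,0,0]]]'; python3 -m creep '[[[0,0,0.01,0,0],[0,0,0,0,0],[0,0,0,0,0]]]'; python3 -m creep '[[[0,0,0.005,0,0],[0,0,0,0,0],[0,0,0,0,0]]]'
```

```text
clock: 12.38
tool_pos: [0.4773, -0.2466, 0.2402]
orientation: [-180.0, 0.0, -8.4]
force: [0.5, -1.1, 1.5]
opening: 0.0005
gripper_force: 0.8
clock: 12.63
tool_pos: [0.4773, -0.2466, 0.2382]
orientation: [180.0, 0.0, -8.4]
force: [-0.0, -0.7, 1.7]
opening: 0.0003
gripper_force: 1.1
clock: 12.88
tool_pos: [0.4774, -0.2466, 0.2374]
orientation: [180.0, -0.0, -8.4]
force: [0.6, -1.9, 4.7]
opening: 0.0004
gripper_force: 2.1
```

```bash
python3 -m creep '[[[0,0,0.005,0,0],[0,0,0,0,0],[0,0,0,0,0]]]'
```

```text
clock: 13.13
tool_pos: [0.4775, -0.2466, 0.2366]
orientation: [180.0, -0.0, -8.4]
force: [-0.4, -0.1, 6.4]
opening: 0.0003
gripper_force: 3.2
```

Force is rising against the stop. I'll retract straight up, then move left toward the free middle for a check.

```bash
python3 -m creep '[[[0,0,-0.1,0,0],[0,0,-0.18,0,0],[0,0,-0.18,0,0],[0,0,-0.18,0,0],[0,0,-0.15,0,0],[0,-0.2,0,0,0],[0,-0.2,0,0,0],[0,-0.2,0,0,0]]]'; python3 -m creep '[[[0,-0.2,0,0,0],[0,-0.2,0,0,0],[0,0,0,0,0],[0,0,0,0,0]]]'; python3 -c "
from h import *
shot('top','t4.png');shot('side','s4.png')
T=cv2.imread('pics/t4.png');S=cv2.imread('pics/s4.png')
f=lambda a:cv2.resize(a,(396,297),interpolation=cv2.INTER_CUBIC)
cv2.imwrite('pics/f.png',np.vstack([np.hstack([f(T),f(S)]),np.hstack([f(T[165:217,270:339]),f(S[152:212,245:325])])]))"
```

```text
clock: 13.8
tool_pos: [0.494, -0.127, 0.3942]
orientation: [-180.0, 0.0, -8.5]
force: [1.6, 0.8, -0.5]
opening: 0.0006
gripper_force: 0.0
clock: 14.13
tool_pos: [0.5063, -0.0466, 0.3936]
orientation: [-180.0, 0.1, -8.1]
force: [-0.4, -0.8, 0.7]
opening: 0.0001
gripper_force: 0.0
```

View pics/f.png

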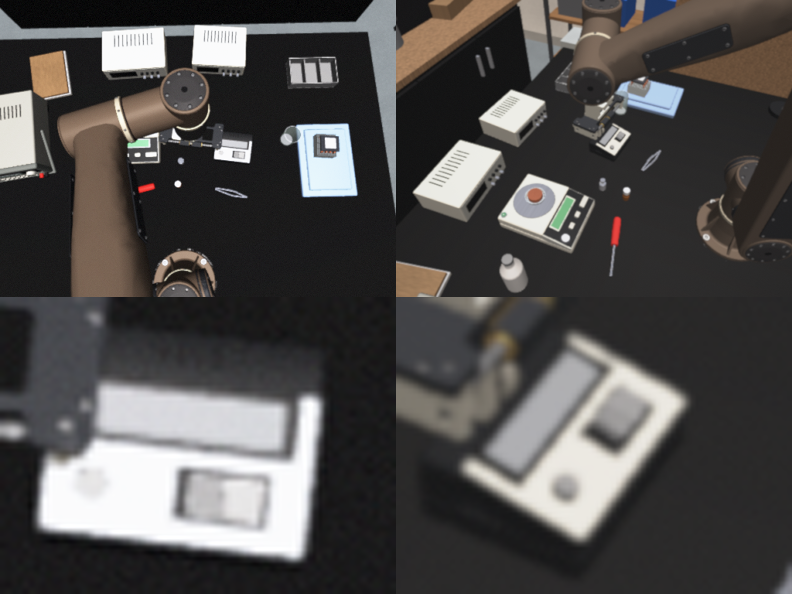

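The rocker has tipped: its left half is now raised and shaded, at (205,495) in the picture. Everything else is standing where it was, and the arm is clear.

```bash
python3 -c "
from plant import workorder
print(workorder.close_job())"
```

```text
the job is handed in; nothing more can be done
None
```

The drying run is started and handed in: power pushed in, zero tapped to the bottom, then the rocker tipped over, judged from the press forces (7 N at most) and, for the rocker, the final picture too.

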